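# Load the substrate sample into the moisture analyser's push-latch tray

## Robot

A 7-joint arm with a two-finger parallel gripper is mounted at the origin on the work surface. World frame = base frame: x ahead of the robot, y to its left, z up, the work surface at z = 0. Lengths are in m, angles in rad, forces in N, time in s.
With the tool pointing down it reaches from about 0.425 to 0.925 m from the base axis. Payload 6.8 kg.
Tool frame: the origin (TCP) lies between the finger pads; the fingertips stand robot.tip_reach ahead of it and the grasp point (between the pads) lies 6 mm ahead of it (robot.tip_reach is the distance from the TCP to the fingertips, in m); z points along the fingers, y is the direction in which the jaws open and shut (so a half turn about z gives the same grasp; the last joint's range is limited). The gripper opens to 85 mm and grips with 20 to 120 N. Pads are 22 mm wide; open, the fingers measure 114 mm over their backs; the gripper's body (76 mm by 85 mm) begins 54 mm behind the grasp point. The pads swing forward as they close: fully open they stand 13 mm farther back than shut.
Start: joints at [-1.334, 0.477, 0.022, 1.555, -0.011, 1.109, -0.083], TCP at [0.228, 0.635, 0.256] pointing down, gripper open.
Joint ranges: [-2.96, 2.96], [-0.34, 2.1], [-1.41, 1.46], [0.24, 2.44], [-1.37, 4.51], [0.17, 1.92], [-2.96, 2.96]. Speed limits (rad/s): [2.39, 2.39, 3.14, 3.14, 3.14, 3.14, 3.14].

## Interface

Orientations are given as a unit quaternion [x, y, z, w].
In Python, from station import robot gives the robot as it stands.
- The arm moves only by the shell command python3 -m handwheel 'ROWS' [FORCE]. ROWS is JSON, one flat list of numbers, 7 for each row, row after row: the finger opening in cm, from 0 to 8.54, then the shift along the world's x, y, z in cm, then the turn, a rotation vector about the world's x, y, z in degrees. A call has 1 to 12 rows; each row is the pose to reach, as a shift and turn from the pose commanded when the call began; what a row does not reach only later rows make up. A row lasts 1/12 s, in which the tool goes at most 41.7 mm and 7.16 degrees, less where a joint would pass 70% of its speed; a pose out of reach is approached as far as the arm can. A call with a gripper value outside its range is refused whole. The fingers move at their own pace and stop on an object; FORCE is the grip in N (left out, the last holds). Time passes only in rows, so rows that repeat a pose let the fingers close. It gives the time, the measured TCP pose, the force and the opening at its end, in the units of the state.
- robot.get_obs(): the state, without advancing time (a new reading comes with each control period).
- robot.snapshot(name): name is "side" or "top"; returns a dict with "image" (400x640x3 uint8, red, green, blue), "depth" (400x640 float32, m along the optical axis (not along the pixel's ray), 0 where there is no reading), "vertical_fov" (degrees; the focal length in pixels is half the picture's height over the tangent of half this angle, whatever the lens; pixels are square), "cx", "cy" (the principal point, pixels), "dist" ([k1, k2, p1, p2, k3] as OpenCV has them; the pictures are not rectified), "R" (3x3) and "t" (3): a world point X has camera coordinates R X + t. Camera axes: x right, y down, z forward; pixel columns grow to the right and rows downward; lengths in m; the calibration is good to about 2 mm. A picture is of the moment at which its call begins.
- robot.finish_job(): hands the job in, once; it reports no verdict.
The state is a dict: "time": time; "q": joint angles; "joint_velocities": joint speeds; "tau": joint torques, N m; "tcp_pos": TCP position; "tool_rot": TCP orientation; "contact_force": force on the tool from outside, world axes, zero at the start; "wrist_torque": the same for the moment, N m; "grip_width": finger opening in m.
Only numpy, scipy, OpenCV 4.12 (cv2) and the standard library are available. Lean on these libraries where they do the work, as an engineer would, in place of code of your own. Each camera call takes 0.05 s, during which the arm holds its last target.

## Task

Press the blue front of the moisture analyser's tray until its push latch lets go, then take your hand back and let the tray spring fully out. Stand the sample cup with the orange lid upright in the black ring of the open tray and let go of it, then push the tray home until it latches again, so that it stays in with the cup standing in its ring when you take your hand away. How deep the latch must be pressed is not known: feel for its firm stop, never push the tray with more than 20 N, do not slam it, and leave the other things where they are.

Things in the scene. Friction and masses are not known exactly. Their poses are not given: they have to be found in the camera images.
- analyser: White fixed moisture analyser, 260 deep x 200 wide x 105 mm high. Origin: on the table under the middle of its front face; x points into the housing (the way the tray is pushed in), z up. Its push-push latch: pressed to a firm stop and let go, a latched tray springs out, a sprung-out one stays latched at 0. It changes state only in the last 2 mm before the stop; a shallower press does nothing.
- tray (a joint): Tray travel, m: 0 latched, 0.11 fully out (it must run out past 0.108 before it can latch again), negative pressed in. The firm stop lies between -0.013 and -0.029, different each start, same for both presses. A damped (55 N s/m) spring pushes out: 7 N at 0, 4 N fully out. Pushing needs up to 9 N, at the stop 10 N and 8 N more per mm. Over 22 N in all is overload; above 0.3 m/s is slamming.
- tray_front (a point): On the outer face of the tray's blue front panel, centre line, 68 mm above the table, on a thin black rubber pad; moves with the tray; axes as the analyser's, push along +x. Panel 150 wide, 12 thick, from 10 to 88 mm above the table; 37 mm proud of the housing when latched. Shut fingers pointing down can push it, within 30 mm of the centre line, 50 to 80 mm up.
- tray_well (a point): Centre of the steel tray floor inside the black ring (inner diameter 52, outer 62, 6 mm high), 20 mm above the table; moves with the tray, 68 mm behind tray_front along the analyser's x. Floor 130 mm wide, rims 8 mm high. Fully out, the ring centre is 79 mm in front of the housing and 56 mm behind the panel.
- cup_orange_mid (a point): The sample cup to load: upright steel cylinder with an ORANGE lid, diameter 44, height 60 mm overall, mass 0.10 to 0.22 kg; this point is on its axis, half-way up (30 mm above its underside); z is the cup's axis, up.
- cup_green_mid (a point): Other cup of the same size with a GREEN lid; leave it alone. Point half-way up on its axis.
- cup_white_mid (a point): Other cup of the same size with a WHITE lid; leave it alone. Point half-way up on its axis.
- substrate_block: Brown cylinder of mushroom substrate, 112 across (about 160 with its mushrooms) and 140 mm high; origin at the centre of its underside; leave it alone.
- spray_bottle: Clear bottle with a green cap, 64 across, 170 mm high; origin at the centre of its underside; leave it alone.
- spawn_jar: Amber jar with a steel lid, 72 across, 110 mm high; origin at the centre of its underside; leave it alone.
- scoop: Small grey spoon lying on the table; leave it alone.

How it is judged:
On the way, in this order (a step that is already met when the one before it is completed fails the run):
1. the latch has let go and the tray has sprung fully out (value of joint tray above 0.107 m), for 0.2 s.
2. the orange-lidded cup stands released in the ring of the open tray (value of joint tray above 0.08 m and horizontal distance between cup_orange_mid and tray_well below 0.007 m and z of cup_orange_mid in the frame of tray_well below 0.033 m and angle between cup_orange_mid's own z axis and vertical below 0.1 rad and contact force between cup_orange and the fingers below 0.1 N), for 0.2 s.
At the end, for the whole second after the job is handed in: The tray is latched and at rest by itself (joint within 4 mm of 0), the orange-lidded cup stands upright (within 0.1 rad) at rest on the tray floor inside the ring (within 7 mm of its centre) (value of joint tray between -0.004 and 0.004 m and horizontal distance between cup_orange_mid and tray_well below 0.007 m and z of cup_orange_mid in the frame of tray_well between 0.026 and 0.033 m and angle between cup_orange_mid's own z axis and vertical below 0.1 rad and linear speed of cup_orange below 0.02 m/s); the robot touches nothing.
It fails at once if the tray is pushed with more than 22 N (contact force between tray and the fingers above 22 N or contact force between tray and the arm above 22 N).
It fails at once if the tray is slammed (closing faster than 0.3 m/s) (velocity of joint tray below -0.3 m/s).
It fails at once if the orange-lidded cup is tipped over (angle between cup_orange_mid's own z axis and vertical above 0.7 rad).
It fails at once if another cup or a bystander is moved by more than 30 mm (distance of any of cup_green_mid, cup_white_mid, substrate_block, spray_bottle, spawn_jar, scoop from where it was at the start of the episode above 0.03 m).
It also fails if it takes over 72 s, if anything falls off the work surface, if the arm or the gripper's body presses on something with over 40 N, if the wrist force passes 120 N, or if a joint passes its speed limit or range.

## Working session

There is one attempt and no reset: what is moved stays moved. The work goes in short steps, Python scripts to look and compute and a shell command to move; the robot and the scene stay as the last step left them, time stands still between calls to the robot, and variables do not carry over. Pictures are saved under pics/ and viewed, and the job is handed in when it is done.

```bash
mkdir -p pics; ls; python3 - <<'E'
from station import robot
import cv2,json
o=robot.get_obs();print(o, robot.tip_reach)
import pickle
for n in("side","top"):
    s=robot.snapshot(n);pickle.dump(s,open(n+"0.pkl","wb"))
    cv2.imwrite(f"pics/{n}0.png",s["image"][:,:,::-1]);print(n,s["vertical_fov"],s["cx"],s["cy"],s["dist"],s["R"],s["t"])
E
```

```text
pics
{'time': 0.0, 'q': array([-1.33411616,  0.47778022,  0.02234563,  1.55644671, -0.01152596,
        1.10930561, -0.08311177]), 'joint_velocities': array([-0.00060297, -0.00013997,  0.00026138, -0.00055576,  0.00095811,
       -0.00062531, -0.00054856]), 'tau': array([ 6.27164500e-04, -5.96463668e+01,  1.60892006e+00, -2.81177455e+01,
        1.25754270e-02,  9.45061678e-03, -6.17493470e-06]), 'tcp_pos': array([0.22796602, 0.63475917, 0.25534112]), 'tool_rot': array([ 1.71540841e-01,  9.85176593e-01, -9.00542363e-04, -9.90968937e-05]), 'contact_force': array([-1.20185193,  0.33000438, -0.18339172]), 'wrist_torque': array([0.00356632, 0.01552738, 0.00929625]), 'grip_width': 0.08533865830663911} 0.025
side 42.87590580171355 325.0623655689267 208.9802306462704 [0.01824438 0.         0.         0.         0.        ] [[ 0.84888137 -0.52846324 -0.01127007]
 [-0.36129372 -0.56452649 -0.74214331]
 [ 0.38583321  0.63406343 -0.67014647]] [-0.42446337  0.25186478  1.32392533]
top 43.400101687570995 321.0488940996763 201.9317768963 [-0.13119612  0.          0.          0.          0.        ] [[-0.01318801 -0.99953251 -0.02758315]
 [-0.98068258  0.01831354 -0.19474673]
 [ 0.19516084  0.02448199 -0.98046564]] [0.04732194 0.52075709 1.35514986]
```

View pics/top0.png

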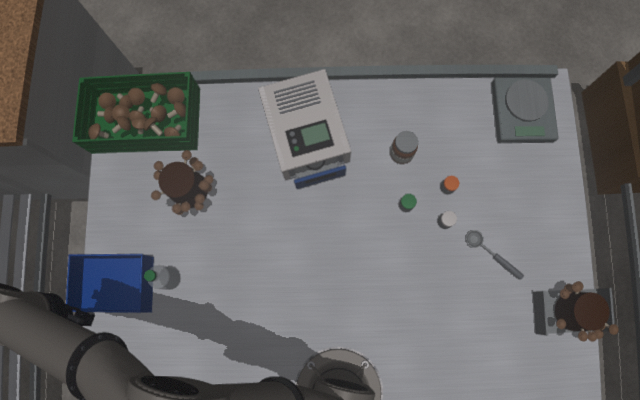

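View pics/side0.png

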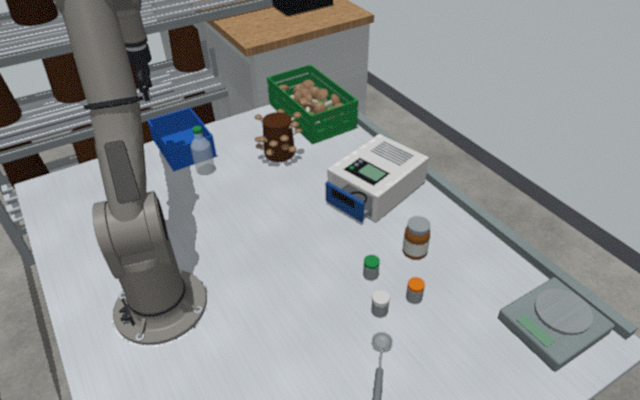

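The top view shows the analyser at (305,125) with its blue front at (320,177). The cup lids are orange (451,184), green (408,202) and white (448,218), and the jar is at (405,146). Next I'll deproject these.

```bash
cat > h.py <<'E'
import cv2,numpy as np
def cloud(s):
    im=s["image"];h,w=im.shape[:2];f=h/2/np.tan(np.radians(s["vertical_fov"]/2))
    K=np.array([[f,0,s["cx"]],[0,f,s["cy"]],[0,0,1.]])
    u,v=np.meshgrid(np.arange(w),np.arange(h))
    p=cv2.undistortPoints(np.stack([u,v],-1).reshape(-1,1,2).astype(np.float64),K,np.array(s["dist"],float)).reshape(h,w,2)
    d=s["depth"].astype(float);C=np.dstack([p*d[...,None],d])
    P=(C-np.array(s["t"]))@np.array(s["R"])
    P[d<=0]=np.nan
    return P
def proj(s,X):
    im=s["image"];h=im.shape[0];f=h/2/np.tan(np.radians(s["vertical_fov"]/2))
    K=np.array([[f,0,s["cx"]],[0,f,s["cy"]],[0,0,1.]])
    return cv2.projectPoints(np.array(X,float).reshape(-1,3),cv2.Rodrigues(np.array(s["R"]))[0],np.array(s["t"]),K,np.array(s["dist"],float))[0].reshape(-1,2)
def hsv(s): return cv2.cvtColor(s["image"],cv2.COLOR_RGB2HSV)
E
python3 - <<'E'
import pickle,numpy as np,cv2
from h import *
np.set_printoptions(precision=4,suppress=True)
for n in("top","side"):
    s=pickle.load(open(n+"0.pkl","rb"));P=cloud(s);H=hsv(s)
    print(n)
    def box(m,name):
        q=P[m];q=q[~np.isnan(q[:,0])];z=np.median(q[:,2]);
        print(name,len(q),"med",np.median(q,0),"mid",(np.percentile(q,2,0)+np.percentile(q,98,0))/2,"zr",np.percentile(q[:,2],[2,98]))
    rg=P[...,0]>.3
    ok=(P[...,2]>.05)&(P[...,2]<.068)
    xs,ys=P[...,0],P[...,1]
    near=lambda c,r:np.hypot(xs-c[0],ys-c[1])<r
    o=(H[...,0]<16)&(H[...,0]>5)&(H[...,1]>200)&(H[...,2]>150)&(xs>.3)&(ys<0)
    box(o,"orange")
    box(o&ok,"orange top")
    g=(H[...,0]>50)&(H[...,0]<85)&(H[...,1]>150)&(ys<0)&(xs>.3)
    box(g,"green"); 
    b=(H[...,0]>100)&(H[...,0]<130)&(H[...,1]>130)&(xs>.4)&(xs<.8)&(ys<.2)&(ys>-.1)&(P[...,2]>.005)
    box(b,"blue")
    q=P[b];q=q[q[:,2]>.03]
    if n=="side" or 1:
        t=q[(q[:,2]>.075)]
        (cx,cy),(w,h),a=cv2.minAreaRect(t[:,:2].astype(np.float32)); print("blue top rect",cx,cy,w,h,a)
        f=q[(q[:,2]<.075)]
        if len(f)>10:
            A=np.c_[f[:,1],np.ones(len(f))];print("front fit x=ay+b",np.linalg.lstsq(A,f[:,0],rcond=None)[0],len(f),f.min(0),f.max(0))
    t=P[(P[...,2]>.098)&(P[...,2]<.112)&(xs>.5)&(ys>-.05)&(ys<.25)]
    (cx,cy),(w,h),a=cv2.minAreaRect(t[:,:2].astype(np.float32)); print("house top",len(t),cx,cy,w,h,a,np.median(t[:,2]))
    print(cv2.boxPoints(((cx,cy),(w,h),a)))
im=pickle.load(open("side0.pkl","rb"))["image"]
cv2.imwrite("pics/sc.png",cv2.resize(im[120:320,310:450],None,fx=4,fy=3.0,interpolation=cv2.INTER_CUBIC)[:,:,::-1])
im=pickle.load(open("top0.pkl","rb"))["image"]
cv2.imwrite("pics/tc.png",cv2.resize(im[60:240,250:480],None,fx=3.3,fy=3.3,interpolation=cv2.INTER_CUBIC)[:,:,::-1])
E
```

```text
return _methods._mean(a, axis=axis, dtype=dtype,
  ret = ret.dtype.type(ret / rcount)
  ret = um.true_divide(
Traceback (most recent call last):
IndexError: index -1 is out of bounds for axis 0 with size 0
```

```bash
python3 - <<'E'
import pickle,numpy as np,cv2
from h import *
np.set_printoptions(precision=4,suppress=True)
pts={"top":dict(or_=(451,184),gr=(408,202),wh=(448,218),jar=(405,138),blue=(320,177),house=(280,110),table=(300,240)),"side":dict(or_=(415,285),gr=(371,261),wh=(380,297),blue=(345,200),house=(385,170),jar=(418,224),table=(300,280))}
for n in pts:
    s=pickle.load(open(n+"0.pkl","rb"));P=cloud(s);H=hsv(s)
    for k,(u,v) in pts[n].items(): print(n,k,P[v,u],H[v,u],s["depth"][v,u])
im=pickle.load(open("side0.pkl","rb"))["image"]
cv2.imwrite("pics/sc.png",cv2.resize(im[120:320,310:450],None,fx=3,fy=3.0,interpolation=cv2.INTER_CUBIC)[:,:,::-1])
im=pickle.load(open("top0.pkl","rb"))["image"]
cv2.imwrite("pics/tc.png",cv2.resize(im[60:240,250:480],None,fx=3.3,fy=3.3,interpolation=cv2.INTER_CUBIC)[:,:,::-1])
E
```

```text
top or_ [ 0.5657 -0.3283  0.0541] [ 10 152 158] 1.4045072
top gr [ 0.5148 -0.2028  0.0614] [ 67  94 106] 1.3904265
top wh [ 0.4682 -0.3127  0.058 ] [ 10   9 163] 1.3820014
top jar [ 0.6869 -0.1969  0.1046] [102  11 114] 1.3818456
top blue [0.5881 0.0405 0.073 ] [ 0  0 52] 1.3992875
top house [0.7731 0.1488 0.1144] [ 15  10 153] 1.3975089
top table [0.421  0.1019 0.0047] [126   9 146] 1.4351709
side or_ [ 0.561  -0.3334  0.0611] [ 15 215 202] 1.2880191
side gr [ 0.5124 -0.2109  0.0655] [ 71 189 132] 1.3440243
side wh [ 0.4642 -0.3163  0.0604] [ 15   3 202] 1.262009
side blue [0.5899 0.03   0.0656] [ 0 32 16] 1.5265522
side house [0.7408 0.0373 0.1111] [ 15   3 179] 1.5589893
side jar [ 0.6706 -0.2038  0.1133] [105  13 155] 1.3775095
side table [ 0.3473 -0.1165 -0.0011] [105  13 198] 1.3847957
```

View pics/sc.png

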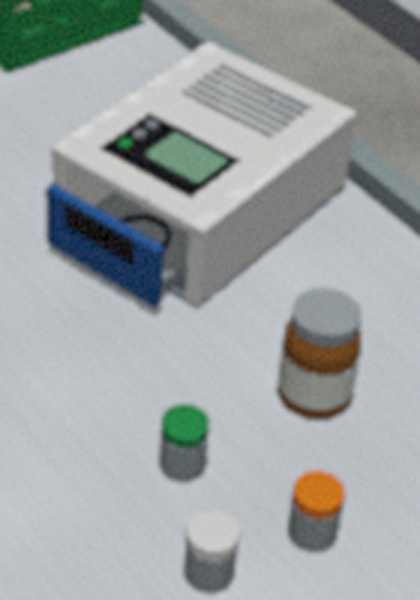

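View pics/tc.png

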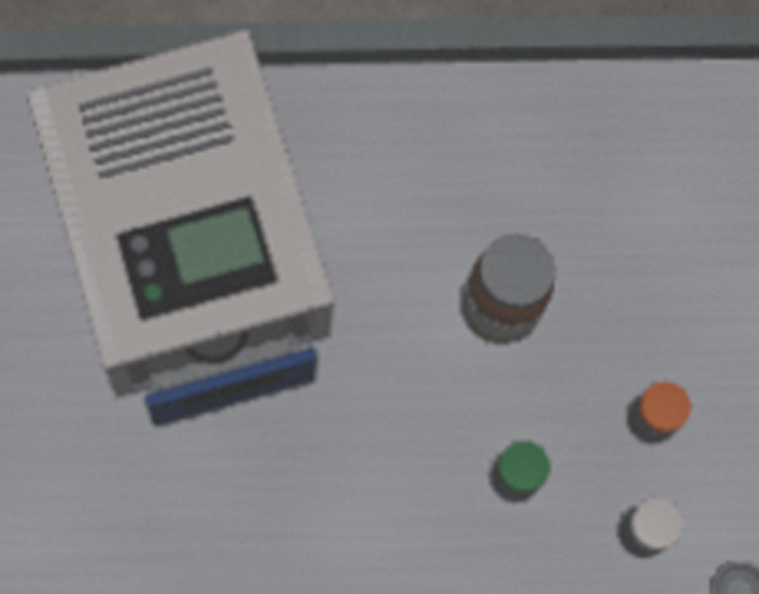

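```bash
cat >> h.py <<'E'
def ray(s,uv,z):
    im=s["image"];h=im.shape[0];f=h/2/np.tan(np.radians(s["vertical_fov"]/2))
    K=np.array([[f,0,s["cx"]],[0,f,s["cy"]],[0,0,1.]])
    p=cv2.undistortPoints(np.array(uv,float).reshape(-1,1,2),K,np.array(s["dist"],float)).reshape(-1,2)
    d=np.c_[p,np.ones(len(p))]@np.array(s["R"]);c=-np.array(s["R"]).T@np.array(s["t"])
    return c+d*((z-c[2])/d[:,2])[:,None]
def lid(s,h0,h1,smin,roi,z=.06,tol=None):
    H=hsv(s);u0,v0,u1,v1=roi
    m=np.zeros(H.shape[:2],bool);m[v0:v1,u0:u1]=True
    m&=(H[...,0]>=h0)&(H[...,0]<=h1)&(H[...,1]>=smin)
    ys,xs=np.nonzero(m);return m.sum(),(xs.mean(),ys.mean()),(xs.min(),xs.max(),ys.min(),ys.max())
E
python3 - <<'E'
import pickle,numpy as np,cv2
from h import *
from scipy.optimize import least_squares
np.set_printoptions(precision=4,suppress=True)
T=pickle.load(open("top0.pkl","rb"));S=pickle.load(open("side0.pkl","rb"))
A=np.array
tp=A([(32,92),(250,32),(332,303),(110,370),(148,400),(316,352)])/3.3+[250,60]
tm=A([(.26,.1,.105),(.26,-.1,.105),(0,-.1,.105),(0,.1,.105),(-.025,.075,.088),(-.025,-.075,.088)])
sp=A([(53,152),(207,232),(355,115),(210,42),(50,188),(162,250),(158,308),(50,238)])/3+[310,120]
sm=A([(0,.1,.105),(0,-.1,.105),(.26,-.1,.105),(.26,.1,.105),(-.037,.075,.088),(-.037,-.075,.088),(-.037,-.075,.01),(-.037,.075,.01)])
def W(p,m):
    c,s=np.cos(p[2]),np.sin(p[2]);return np.c_[p[0]+c*m[:,0]-s*m[:,1],p[1]+s*m[:,0]+c*m[:,1],m[:,2]]
ft=lambda p:(proj(T,W(p,tm))-tp).ravel();fs=lambda p:(proj(S,W(p,sm))-sp).ravel()
for n,f in(("top",ft),("side",fs),("both",lambda p:np.r_[ft(p),fs(p)])):
    r=least_squares(f,[.63,.04,.2],loss="soft_l1");p=r.x;print(n,p,np.degrees(p[2]),f(p).reshape(-1,2).round(1).tolist())
    print("  front",W(p,A([(-.037,0,.068)])))
# tray angle
for n,s,roi in(("top",T,(435,170,468,200)),("side",S,(400,272,430,296))):
    r=lid(s,3,22,110,roi);print(n,r,ray(s,[r[1]],.06))
for n,s,roi in(("top",T,(395,190,422,212)),("side",S,(360,250,385,272))):
    r=lid(s,55,90,70,roi);print("green",n,r,ray(s,[r[1]],.06))
print("jar",ray(T,[(250+516/3.3,60+270/3.3)],.11),ray(S,[(310+327/3,120+315/3)],.11))
print("white",ray(T,[(250+656/3.3,60+525/3.3)],.06),ray(S,[(310+214/3,120+532/3)],.06))
E
```

```text
top [0.6204 0.0458 0.2661] 15.246699227365689 [[-0.7, 0.4], [0.5, -0.1], [2.0, 1.0], [-0.9, 0.6], [-0.7, -1.0], [0.6, -1.3]]
  front [[0.5848 0.036  0.068 ]]
side [0.6276 0.0466 0.2704] 15.492282100384253 [[0.3, -1.7], [-0.0, -0.2], [1.5, -1.2], [-0.1, -0.3], [-0.8, -0.4], [-0.1, 0.7], [0.2, 0.8], [-0.6, 2.1]]
  front [[0.5919 0.0368 0.068 ]]
both [0.6239 0.0449 0.2715] 15.553527350431056 [[-0.8, -0.4], [0.3, -1.3], [2.2, -0.4], [-0.6, -0.4], [-0.3, -2.1], [0.9, -2.7], [-0.5, -1.0], [-0.7, 0.5], [0.9, -0.6], [-0.7, 0.2], [-1.6, 0.3], [-0.7, 1.4], [-0.4, 1.5], [-1.3, 2.9]]
  front [[0.5883 0.035  0.068 ]]
top (np.int64(174), (np.float64(451.0689655172414), np.float64(182.9022988505747)), (np.int64(444), np.int64(458), np.int64(176), np.int64(190))) [[ 0.5675 -0.3273  0.06  ]]
side (np.int64(206), (np.float64(415.626213592233), np.float64(284.63592233009706)), (np.int64(408), np.int64(423), np.int64(277), np.int64(292))) [[ 0.5637 -0.3327  0.06  ]]
green top (np.int64(171), (np.float64(408.29824561403507), np.float64(201.12865497076024)), (np.int64(401), np.int64(415), np.int64(194), np.int64(208))) [[ 0.5176 -0.2039  0.06  ]]
green side (np.int64(174), (np.float64(371.12068965517244), np.float64(261.5402298850575)), (np.int64(364), np.int64(378), np.int64(255), np.int64(268))) [[ 0.5146 -0.2087  0.06  ]]
jar [[ 0.674  -0.1993  0.11  ]] [[ 0.6728 -0.2058  0.11  ]]
white [[ 0.4648 -0.3143  0.06  ]] [[ 0.4665 -0.3187  0.06  ]]
```

```bash
python3 -m handwheel '[0,29.2,-61.7,0,0,0,35.3, 0,29.2,-61.7,0,0,0,35.3, 0,29.2,-61.7,0,0,0,35.3, 0,29.2,-61.7,0,0,0,35.3, 0,29.2,-61.7,0,0,0,35.3, 0,29.2,-61.7,0,0,0,35.3, 0,29.2,-61.7,0,0,0,35.3, 0,29.2,-61.7,0,0,0,35.3, 0,29.2,-61.7,0,0,0,35.3, 0,29.2,-61.7,0,0,0,35.3, 0,29.2,-61.7,0,0,0,35.3, 0,29.2,-61.7,0,0,0,35.3]' 40
```

```text
time: 1.1
tcp_pos: [0.4423, 0.1812, 0.2563]
tool_rot: [-0.135, 0.991, 0.0, -0.0]
contact_force: [0.8, -0.9, 1.0]
grip_width: -0.0003
```

```bash
python3 -m handwheel '[0,7.8,-16.3,0,0,0,0, 0,7.8,-16.3,0,0,0,0, 0,7.8,-16.3,0,0,0,0, 0,7.8,-16.3,0,0,0,0, 0,7.8,-16.3,0,0,0,0, 0,7.8,-16.3,-4,0,0,0, 0,7.8,-16.3,-8,0,0,0, 0,7.8,-16.3,-12,0,0,0, 0,7.8,-16.3,-16,0,0,0, 0,7.8,-16.3,-17.3,0,0,0, 0,7.8,-16.3,-17.3,0,0,0]'
python3 - <<'E'
from station import robot
import cv2
o=robot.get_obs();print(o["tcp_pos"],o["contact_force"],o["time"])
s=robot.snapshot("side");cv2.imwrite("pics/s1.png",cv2.resize(s["image"][100:260,250:450],None,fx=3.5,fy=3.5)[:,:,::-1])
E
```

```text
time: 2.02
tcp_pos: [0.5169, 0.02, 0.0795]
tool_rot: [-0.135, 0.991, -0.0, -0.004]
contact_force: [-0.2, 0.2, -0.7]
grip_width: 0.0005
[0.51691248 0.01999664 0.0794779 ] [-0.20843286  0.20447912 -0.7102355 ] 2.0167
```

View pics/s1.png

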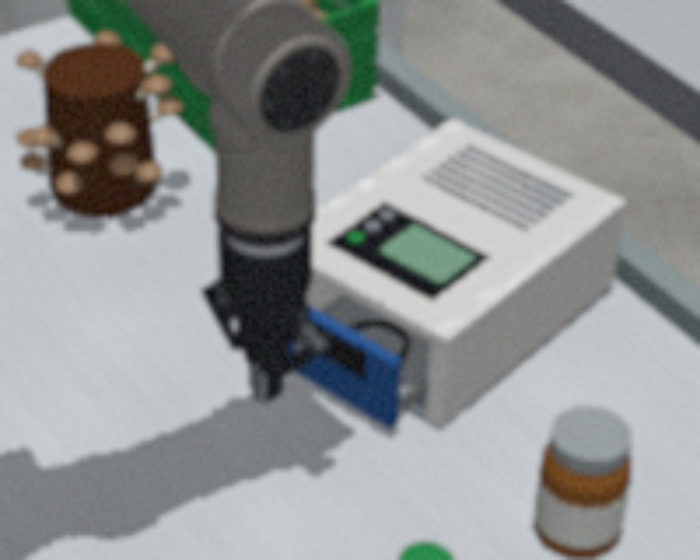

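```bash
python3 -m handwheel '[0,0.96,0.27,0.1,0,0,0, 0,1.93,0.54,0.2,0,0,0, 0,2.89,0.8,0.3,0,0,0, 0,3.85,1.07,0.3,0,0,0, 0,4.33,1.2,0.3,0,0,0, 0,4.62,1.29,0.3,0,0,0, 0,4.62,1.29,0.3,0,0,0]'
```

```text
time: 2.65
tcp_pos: [0.5671, 0.0336, 0.0865]
tool_rot: [-0.135, 0.991, 0.0, 0.0]
contact_force: [0.1, -0.6, -0.0]
grip_width: 0.0002
```

```bash
python3 -m handwheel '[0,0.1,0.03,0,0,0,0, 0,0.19,0.05,0,0,0,0, 0,0.29,0.08,0,0,0,0, 0,0.39,0.11,0,0,0,0, 0,0.48,0.13,0,0,0,0]'
```

```text
time: 3.07
tcp_pos: [0.571, 0.0345, 0.0863]
tool_rot: [-0.135, 0.991, 0.0, -0.0]
contact_force: [-0.8, -0.5, 0.2]
grip_width: -0.0001
```

```bash
python3 -m handwheel '[0,0.1,0.03,0,0,0,0, 0,0.19,0.05,0,0,0,0, 0,0.29,0.08,0,0,0,0, 0,0.39,0.11,0,0,0,0, 0,0.48,0.13,0,0,0,0]'
```

```text
time: 3.48
tcp_pos: [0.5759, 0.0359, 0.0863]
tool_rot: [-0.135, 0.991, 0.0, -0.0]
contact_force: [0.6, -0.2, 0.5]
grip_width: -0.0003
```

```bash
python3 -m handwheel '[0,0.1,0.03,0,0,0,0, 0,0.19,0.05,0,0,0,0, 0,0.29,0.08,0,0,0,0, 0,0.39,0.11,0,0,0,0, 0,0.48,0.13,0,0,0,0]'
```

```text
time: 3.9
tcp_pos: [0.5786, 0.0365, 0.0859]
tool_rot: [-0.135, 0.991, -0.0, -0.002]
contact_force: [-7.5, -2.0, 5.7]
grip_width: 0.0
```

```bash
python3 -m handwheel '[0,0.1,0.03,0,0,0,0, 0,0.19,0.05,0,0,0,0, 0,0.29,0.08,0,0,0,0]'
```

```text
time: 4.15
tcp_pos: [0.5811, 0.0372, 0.0859]
tool_rot: [-0.135, 0.991, -0.0, -0.003]
contact_force: [-8.2, -1.4, 5.3]
grip_width: 0.0005
```

```bash
python3 -m handwheel '[0,0.1,0.03,0,0,0,0, 0,0.19,0.05,0,0,0,0, 0,0.29,0.08,0,0,0,0]'
```

```text
time: 4.4
tcp_pos: [0.5839, 0.0379, 0.0859]
tool_rot: [-0.135, 0.991, -0.0, -0.003]
contact_force: [-7.7, -1.8, 5.5]
grip_width: -0.0003
```

```bash
python3 -m handwheel '[0,0.1,0.03,0,0,0,0, 0,0.19,0.05,0,0,0,0, 0,0.29,0.08,0,0,0,0]'
```

```text
time: 4.65
tcp_pos: [0.5868, 0.0387, 0.0858]
tool_rot: [-0.135, 0.991, -0.0, -0.003]
contact_force: [-8.5, -1.4, 6.7]
grip_width: -0.0001
```

```bash
python3 -m handwheel '[0,0.1,0.03,0.05,0,0,0, 0,0.19,0.05,0.1,0,0,0, 0,0.24,0.07,0.1,0,0,0]'
```

```text
time: 4.9
tcp_pos: [0.5883, 0.0391, 0.0859]
tool_rot: [-0.135, 0.991, -0.0, -0.004]
contact_force: [-8.5, -2.2, 0.3]
grip_width: -0.0001
```

```bash
python3 -m handwheel '[0,0.1,0.03,0.05,0,0,0, 0,0.15,0.04,0.1,0,0,0]'
```

```text
time: 5.07
tcp_pos: [0.589, 0.0394, 0.0862]
tool_rot: [-0.135, 0.991, -0.0, -0.005]
contact_force: [-7.1, -2.5, -5.4]
grip_width: -0.0001
```

```bash
python3 -m handwheel '[0,0.1,0.03,0.0,0,0,0, 0,0.15,0.04,0.0,0,0,0]'
```

```text
time: 5.23
tcp_pos: [0.5904, 0.0398, 0.0861]
tool_rot: [-0.135, 0.991, -0.0, -0.005]
contact_force: [-7.9, -1.8, -3.3]
grip_width: -0.0002
```

```bash
python3 -m handwheel '[0,0.1,0.03,-0.02,0,0,0, 0,0.19,0.05,-0.03,0,0,0]'
```

```text
time: 5.4
tcp_pos: [0.5925, 0.0404, 0.0861]
tool_rot: [-0.135, 0.991, -0.0, -0.005]
contact_force: [-8.5, -2.0, -1.1]
grip_width: 0.0002
```

```bash
python3 -m handwheel '[0,0.1,0.03,0.0,0,0,0, 0,0.15,0.04,0.0,0,0,0]'
```

```text
time: 5.57
tcp_pos: [0.5939, 0.0407, 0.0861]
tool_rot: [-0.135, 0.991, -0.0, -0.005]
contact_force: [-9.4, -2.0, -0.3]
grip_width: 0.0001
```

```bash
python3 -m handwheel '[0,0.1,0.03,0.0,0,0,0, 0,0.15,0.04,0.0,0,0,0]'
```

```text
time: 5.73
tcp_pos: [0.5952, 0.0411, 0.0861]
tool_rot: [-0.135, 0.991, -0.0, -0.005]
contact_force: [-9.6, -1.6, -0.5]
grip_width: 0.0003
```

```bash
python3 -m handwheel '[0,0.1,0.03,0.0,0,0,0, 0,0.15,0.04,0.0,0,0,0]'
```

```text
time: 5.9
tcp_pos: [0.5967, 0.0415, 0.0861]
tool_rot: [-0.135, 0.991, -0.0, -0.005]
contact_force: [-9.9, -2.7, -0.3]
grip_width: 0.0001
```

```bash
python3 -m handwheel '[0,0.1,0.03,0.0,0,0,0, 0,0.1,0.03,0.0,0,0,0]'
```

```text
time: 6.07
tcp_pos: [0.5977, 0.0418, 0.0861]
tool_rot: [-0.135, 0.991, -0.0, -0.005]
contact_force: [-9.3, -2.4, 0.4]
grip_width: -0.0002
```

```bash
python3 -m handwheel '[0,0.1,0.03,0.0,0,0,0, 0,0.1,0.03,0.0,0,0,0]'
```

```text
time: 6.23
tcp_pos: [0.5981, 0.0419, 0.0861]
tool_rot: [-0.135, 0.991, -0.0, -0.006]
contact_force: [-10.6, -3.7, 2.5]
grip_width: 0.0001
```

```bash
python3 -m handwheel '[0,0.1,0.03,0.0,0,0,0, 0,0.1,0.03,0.0,0,0,0]'
```

```text
time: 6.4
tcp_pos: [0.5986, 0.042, 0.0861]
tool_rot: [-0.135, 0.991, -0.0, -0.006]
contact_force: [-13.7, -2.6, 4.2]
grip_width: 0.0001
```

Firm stop felt (force climbs 9→14 N while the motion stalls). Taking the hand back.

```bash
python3 -m handwheel '[0,-3.85,-1.07,0,0,0,0, 0,-7.7,-2.14,0,0,0,0, 0,-11.55,-3.2,0,0,0,0, 0,-14.4,-4,1,0,0,0, 0,-14.4,-4,5,0,0,0, 0,-14.4,-4,9,0,0,0, 0,-14.4,-8,12,0,0,0, 0,-14.4,-12,12,0,0,0, 0,-14.4,-15,12,0,0,0, 0,-14.4,-15,12,0,0,0]'
python3 - <<'E'
from station import robot
import cv2,pickle
o=robot.get_obs();print(o["tcp_pos"],o["contact_force"],o["time"])
for n in("side","top"):
    s=robot.snapshot(n);pickle.dump(s,open(n+"1.pkl","wb"));
    cv2.imwrite(f"pics/{n}2.png",cv2.resize(s["image"][100:300,250:450],None,fx=3,fy=3,interpolation=cv2.INTER_CUBIC)[:,:,::-1])
E
```

```text
time: 7.23
tcp_pos: [0.4603, -0.1135, 0.2096]
tool_rot: [-0.131, 0.991, -0.002, 0.002]
contact_force: [-0.1, -0.1, -0.4]
grip_width: 0.0001
[ 0.46026808 -0.11349909  0.20960437] [-0.08881329 -0.08362052 -0.41697238] 7.2333
```

View pics/side2.png

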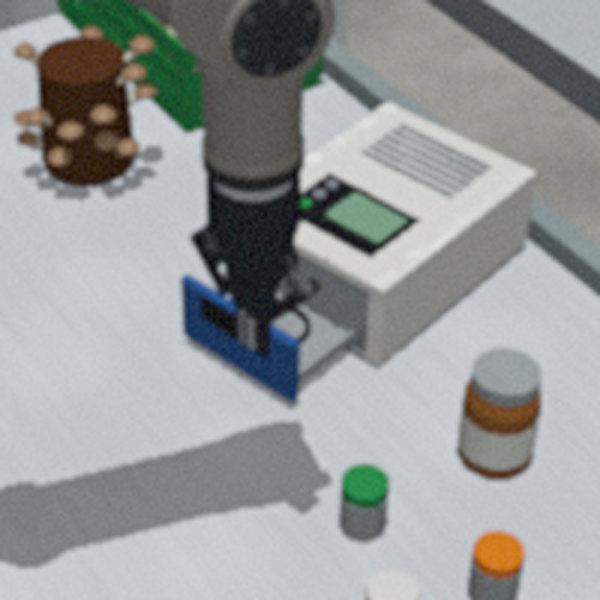

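View pics/top2.png

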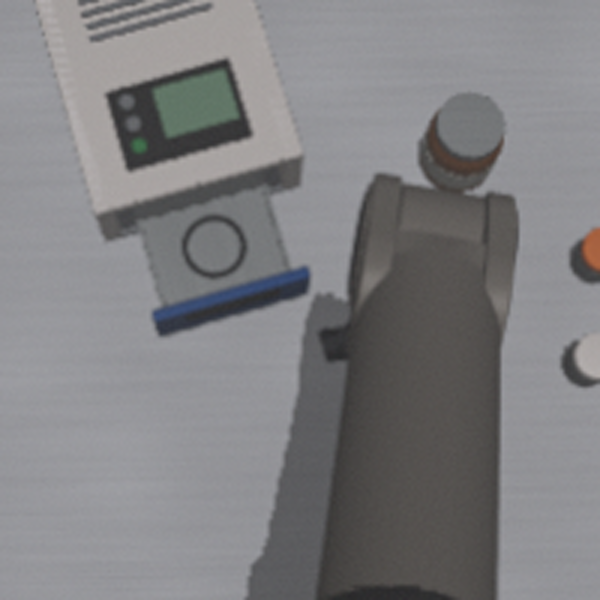

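Latch released and the tray is running out. In the top crop the ring is at (214,246). Moving to hover over the orange cup.

```bash
python3 -m handwheel '[8.54,10.7,-21.6,-2,0,0,0, 8.54,10.7,-21.6,-4,0,0,0, 8.54,10.7,-21.6,-6,0,0,0, 8.54,10.7,-21.6,-6,0,0,0, 8.54,10.7,-21.6,-6,0,0,0, 8.54,10.7,-21.6,-6,0,0,0, 8.54,10.7,-21.6,-6,0,0,0, 8.54,10.7,-21.6,-6,0,0,0, 8.54,10.7,-21.6,-6,0,0,0]'
python3 - <<'E'
from station import robot
import cv2,pickle
o=robot.get_obs();print(o["tcp_pos"],o["tool_rot"],o["contact_force"],o["time"],o["grip_width"])
for n in("side","top"):
    s=robot.snapshot(n);pickle.dump(s,open(n+"2.pkl","wb"));
    c=s["image"][80:260,250:450] if n=="top" else s["image"][120:320,310:510]
    cv2.imwrite(f"pics/{n}3.png",cv2.resize(c,None,fx=3,fy=3,interpolation=cv2.INTER_CUBIC)[:,:,::-1])
E
```

```text
time: 8.08
tcp_pos: [0.5675, -0.3204, 0.147]
tool_rot: [-0.136, 0.991, 0.001, -0.001]
contact_force: [0.5, 0.5, -1.0]
grip_width: 0.0856
[ 0.56748888 -0.32035098  0.14702574] [-1.36023202e-01  9.90705052e-01  9.57664358e-04 -5.20710397e-04] [ 0.49344737  0.51324392 -1.02100791] 8.0833 0.08561858508413352
```

View pics/side3.png

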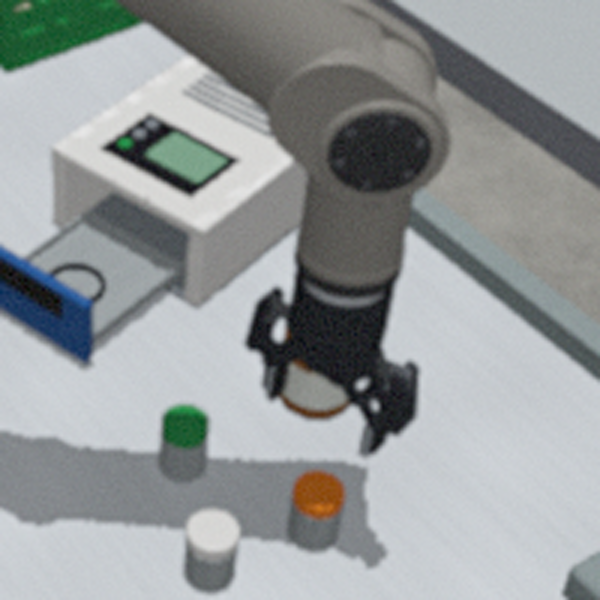

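View pics/top3.png

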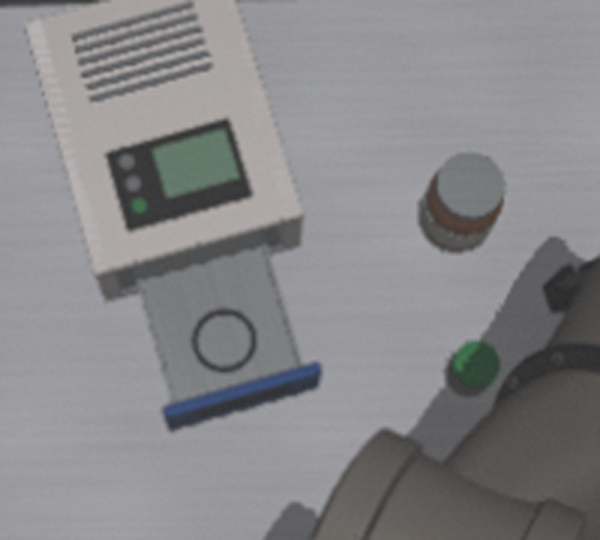

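```bash
python3 - <<'E'
import pickle,numpy as np,cv2
from h import *
np.set_printoptions(precision=4,suppress=True)
T=pickle.load(open("top2.pkl","rb"));S=pickle.load(open("side2.pkl","rb"));T0=pickle.load(open("top0.pkl","rb"))
print("ring top",ray(T,[(250+224/3,80+340/3)],.026),"side",ray(S,[(310+77/3,120+284/3)],.026))
T1=pickle.load(open("top1.pkl","rb"));print("ring at t=7.2",ray(T1,[(250+214/3,100+246/3)],.026))
# dark-ring centroid in top
g=cv2.cvtColor(T["image"],cv2.COLOR_RGB2GRAY).astype(float)
u0,v0,u1,v1=311,180,339,207
print(g[v0:v1:3,u0:u1:3].astype(int))
m=g[v0:v1,u0:u1]<75
ys,xs=np.nonzero(m);c=cv2.fitEllipse(np.c_[xs,ys].astype(np.float32));print(m.sum(),c,ray(T,[(c[0][0]+u0,c[0][1]+v0)],.026))
E
```

```text
ring top [[0.5515 0.029  0.026 ]] side [[0.5546 0.0266 0.026 ]]
ring at t=7.2 [[0.585  0.0381 0.026 ]]
[[123 127 123 123 125 127 124 124 127 126]
 [121 126 123 105  78  83 104 125 126 128]
 [123 126  76 106 125 124 102  88 126 127]
 [124 108 106 127 126 123 126  99 114 126]
 [123  81 126 126 124 125 127 123  99 126]
 [125  85 129 127 125 126 126 123  97 127]
 [126 119  95 128 125 128 125  82 123 127]
 [127 125  94  83 116 108  68 116 125 127]
 [127 126 128 125 109 109 127 129 127 125]]
59 ((13.332681655883789, 13.168149948120117), (19.26702880859375, 19.7515926361084), 74.90421295166016) [[0.552  0.0299 0.026 ]]
```

```bash
python3 -m handwheel '[8.54,0,0,0,0,0,0, 8.54,0,0,0,0,0,0, 8.54,0,0,0,0,0,0, 8.54,0,0,0,0,0,0]'
```

```text
time: 8.52
tcp_pos: [0.5673, -0.3219, 0.1485]
tool_rot: [-0.136, 0.991, -0.0, 0.0]
contact_force: [0.1, -0.5, -0.2]
grip_width: 0.0853
```

```bash
python3 -m handwheel '[8.54,0,-0.66,-1,0,0,0, 8.54,0,-0.66,-3,0,0,0, 8.54,0,-0.66,-5,0,0,0, 8.54,0,-0.66,-7,0,0,0, 8.54,0,-0.66,-9,0,0,0, 8.54,0,-0.66,-10,0,0,0, 8.54,0,-0.66,-10,0,0,0, 8.54,0,-0.66,-10,0,0,0]'
python3 - <<'E'
from station import robot
import cv2,pickle
o=robot.get_obs();print(o["tcp_pos"],o["contact_force"])
s=robot.snapshot("side");cv2.imwrite("pics/s4.png",cv2.resize(s["image"][220:320,350:500],None,fx=5,fy=5,interpolation=cv2.INTER_CUBIC)[:,:,::-1])
s=robot.snapshot("top");cv2.imwrite("pics/t4.png",cv2.resize(s["image"][80:260,250:500],None,fx=3,fy=3,interpolation=cv2.INTER_CUBIC)[:,:,::-1]);pickle.dump(s,open("top4.pkl","wb"))
E
```

```text
time: 9.18
tcp_pos: [0.5668, -0.3293, 0.0476]
tool_rot: [-0.135, 0.991, 0.0, -0.0]
contact_force: [0.2, 0.2, -0.2]
grip_width: 0.0855
[ 0.56678983 -0.32929632  0.04761496] [ 0.16542469  0.1729326  -0.24456323]
```

View pics/s4.png

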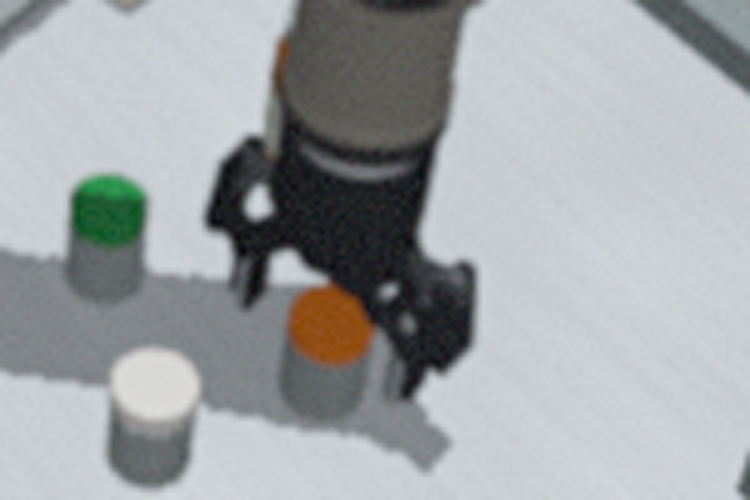

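View pics/t4.png

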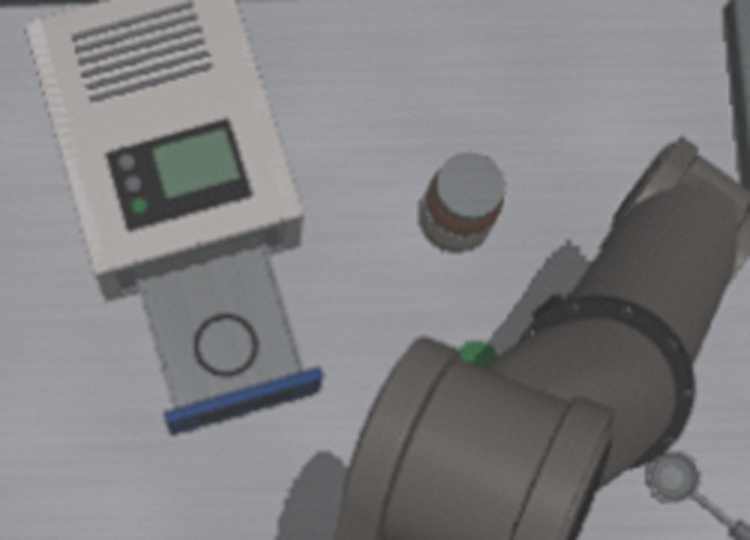

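```bash
python3 -m handwheel '[4,-0.1,0,0,0,0,0, 3.5,-0.1,0,0,0,0,0, 3.5,-0.1,0,0,0,0,0, 3.5,-0.1,0,0,0,0,0, 3.5,-0.1,0,0,0,0,0, 3.5,-0.1,0,0,0,0,0, 3.5,-0.1,0,0,0,0,0, 3.5,-0.1,0,0,0,0,0]' 40
```

```text
time: 9.95
tcp_pos: [0.5666, -0.3293, 0.0489]
tool_rot: [-0.135, 0.991, -0.0, 0.001]
contact_force: [-0.7, 0.2, 6.3]
grip_width: 0.0429
```

```bash
python3 -m handwheel '[3.5,0,0,1,0,0,0, 3.5,0,0,3,0,0,0, 3.5,0,0,6,0,0,0, 3.5,0,0,9,0,0,0, 3.5,0,0,12,0,0,0, 3.5,0,0,12,0,0,0, 3.5,0,0,12,0,0,0]'
python3 - <<'E'
from station import robot
import cv2,pickle
o=robot.get_obs();print(o["tcp_pos"],o["contact_force"],o["grip_width"])
s=robot.snapshot("side");pickle.dump(s,open("side5.pkl","wb"));cv2.imwrite("pics/s5.png",cv2.resize(s["image"][180:320,320:500],None,fx=4,fy=4,interpolation=cv2.INTER_CUBIC)[:,:,::-1])
s=robot.snapshot("top");pickle.dump(s,open("top5.pkl","wb"))
E
```

```text
time: 10.53
tcp_pos: [0.567, -0.3294, 0.1703]
tool_rot: [-0.135, 0.991, -0.001, 0.002]
contact_force: [-0.4, -0.1, -1.5]
grip_width: 0.043
[ 0.56700365 -0.32944406  0.1703038 ] [-0.38831127 -0.12029429 -1.52823817] 0.042959503985285766
```

View pics/s5.png

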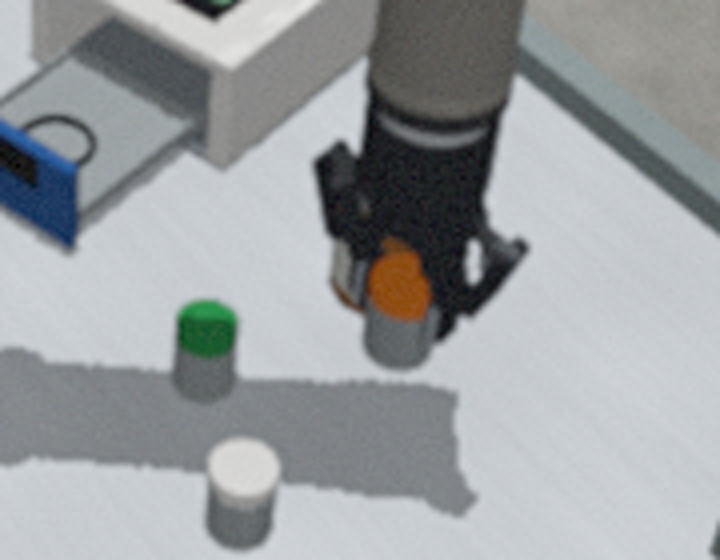

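```bash
python3 - <<'E'
import pickle,numpy as np,cv2
from h import *
from scipy.optimize import least_squares
np.set_printoptions(precision=4,suppress=True)
S=pickle.load(open("side5.pkl","rb"));T=pickle.load(open("top5.pkl","rb"));S0=pickle.load(open("side0.pkl","rb"));T0=pickle.load(open("top0.pkl","rb"))
a=np.linspace(0,2*np.pi,73)
def ext(s,x,y,z0,r=.022):
    C=lambda z:np.c_[x+r*np.cos(a),y+r*np.sin(a),0*a+z]
    b=proj(s,C(z0));return np.array([b[:,0].min(),b[:,0].max(),b[:,1].max()])
# held: bottom extremes
obs=np.array([320+365/4,320+433/4,180+368/4])
r=least_squares(lambda p:ext(S,p[0],p[1],.122)-obs,[.567,-.329]);print("held side",r.x,r.fun)
# original orange: crop sc (x3 +310,120): bottom left 290 right 341 low 549
for n,o in(("orange0",(290,342,549)),("green0",(159,207,479)),("white0",(185,238,590))):
    obs=np.array([310+o[0]/3,310+o[1]/3,120+o[2]/3])
    r=least_squares(lambda p:ext(S0,p[0],p[1],0.0)-obs,[.55,-.3]);print(n,r.x,r.fun)
# ring in top5
def ringfit(s,c0):
    g=cv2.cvtColor(s["image"],cv2.COLOR_RGB2GRAY);u,v=c0
    m=np.zeros(g.shape,bool);m[v-14:v+15,u-14:u+15]=1;m&=g<95
    yy,xx=np.nonzero(m);d=np.hypot(xx-u,yy-v);k=d<13.5;e=cv2.fitEllipse(np.c_[xx,yy][k].astype(np.float32));return k.sum(),e
e=ringfit(T,(325,195));print(e,ray(T,[e[1][0]],.026))
cv2.imwrite("pics/t5.png",cv2.resize(T["image"][170:230,290:370],None,fx=8,fy=8,interpolation=cv2.INTER_CUBIC)[:,:,::-1])
cv2.imwrite("pics/s5r.png",cv2.resize(S["image"][190:250,300:380],None,fx=8,fy=8,interpolation=cv2.INTER_CUBIC)[:,:,::-1])
E
```

```text
held side [ 0.5733 -0.3265] [-0.5364  0.5336 -0.0183]
orange0 [ 0.5751 -0.3275] [ 0.191  -0.1901  0.0058]
green0 [ 0.5228 -0.2018] [-0.0455  0.0454 -0.0014]
white0 [ 0.4725 -0.3133] [ 0.2207 -0.2201  0.0066]
(np.int64(111), ((324.83502197265625, 194.67428588867188), (19.44863510131836, 19.90326499938965), 74.50328063964844)) [[0.5475 0.0286 0.026 ]]
```

View pics/t5.png

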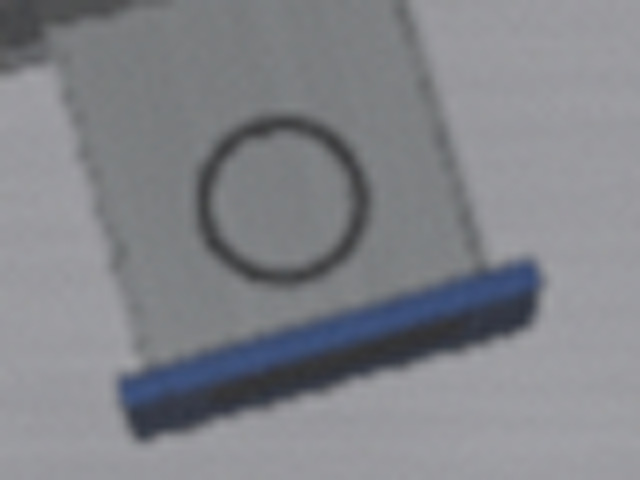

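View pics/s5r.png

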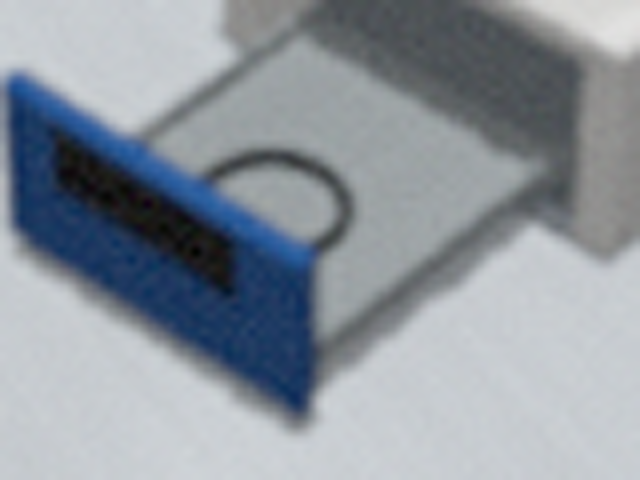

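```bash
python3 - <<'E'
import pickle,numpy as np,cv2
from h import *
from scipy.optimize import least_squares
np.set_printoptions(precision=4,suppress=True)
S=pickle.load(open("side5.pkl","rb"));T=pickle.load(open("top5.pkl","rb"))
a=np.linspace(0,2*np.pi,73)
def E(s,x,y):
    b=proj(s,np.c_[x+.031*np.cos(a),y+.031*np.sin(a),0*a+.026]);return b
pix=lambda u,v,k,o:((u+.5)/k-.5+o[0],(v+.5)/k-.5+o[1])
o=pix(354,147,8,(300,190))
r=least_squares(lambda p:[E(S,*p)[:,0].max()-o[0],E(S,*p)[:,1].min()-o[1]],[.548,.026]);print("side ring",r.x)
# top outer extremes in t5: left 196 right 371 top 113 bottom 286
l,t=pix(196,113,8,(290,170));R,b=pix(371,286,8,(290,170))
f=lambda p:(lambda q:[q[:,0].min()-l,q[:,0].max()-R,q[:,1].min()-t,q[:,1].max()-b])(E(T,*p))
r=least_squares(f,[.548,.026]);print("top ring",r.x,r.fun)
# panel: outer face top corners side s5r: TL(10,72) TR(318,250) BL(18,232) BR(303,412)
for n,(u,v),z in(("TL",(10,75),.088),("TR",(315,258),.088),("BL",(18,228),.01),("BR",(303,412),.01)): print(n,ray(S,[pix(u,v,8,(300,190))],z))
for n,(u,v),z in(("backTL",(120,378),.088),("backTR",(538,262),.088)): print(n,ray(T,[pix(u,v,8,(290,170))],z))
E
```

```text
side ring [0.5489 0.0296]
top ring [0.5482 0.0281] [ 0.1025 -0.102   0.2176 -0.213 ]
TL [[0.4687 0.0828 0.088 ]]
TR [[ 0.5099 -0.0594  0.088 ]]
BL [[0.469  0.0839 0.01  ]]
BR [[ 0.5073 -0.0565  0.01  ]]
backTL [[0.4739 0.0834 0.088 ]]
backTR [[ 0.5114 -0.0592  0.088 ]]
```

```bash
python3 -m handwheel '[3.5,-0.2,3.6,0,0,0,0, 3.5,-0.4,7.2,0,0,0,0, 3.5,-0.7,11,0,0,0,0, 3.5,-0.9,15,0,0,0,0, 3.5,-1.2,19,0,0,0,0, 3.5,-1.4,23,0,0,0,0, 3.5,-1.7,27,0,0,0,0, 3.5,-1.9,31,0,0,0,0, 3.5,-2,34,0,0,0,0, 3.5,-2,35.8,0,0,0,0, 3.5,-2,35.8,0,0,0,0, 3.5,-2,35.8,0,0,0,0]'
```

```text
time: 11.63
tcp_pos: [0.5451, 0.0302, 0.1666]
tool_rot: [-0.137, 0.991, -0.0, -0.001]
contact_force: [0.6, -1.4, -1.2]
grip_width: 0.0432
```

```bash
python3 -m handwheel '[3.5,0,0,-1,0,0,0, 3.5,0,0,-3,0,0,0, 3.5,0,0,-5,0,0,0, 3.5,0,0,-6,0,0,0, 3.5,0,0,-6,0,0,0, 3.5,0,0,-6,0,0,0]'
python3 - <<'E'
from station import robot
import cv2,pickle
o=robot.get_obs();print(o["tcp_pos"],o["contact_force"],o["grip_width"])
k=dict(fx=6,fy=6,interpolation=cv2.INTER_CUBIC)
s=robot.snapshot("side");pickle.dump(s,open("side6.pkl","wb"));cv2.imwrite("pics/s6.png",cv2.resize(s["image"][160:250,300:400],None,**k)[:,:,::-1])
s=robot.snapshot("top");pickle.dump(s,open("top6.pkl","wb"));cv2.imwrite("pics/t6.png",cv2.resize(s["image"][150:240,270:380],None,**k)[:,:,::-1])
E
```

```text
time: 12.13
tcp_pos: [0.5457, 0.0277, 0.1073]
tool_rot: [-0.134, 0.991, -0.0, -0.001]
contact_force: [0.6, 0.1, -0.2]
grip_width: 0.0433
[0.54566612 0.02774269 0.10733977] [ 0.63429161  0.1397802  -0.18142665] 0.04328842835188607
```

View pics/s6.png

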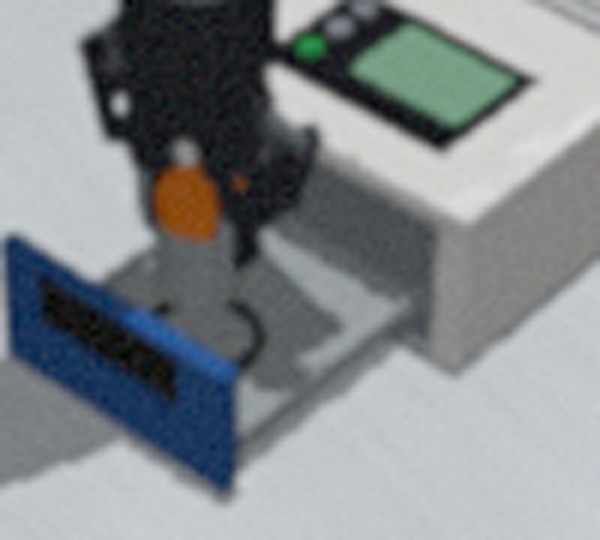

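View pics/t6.png

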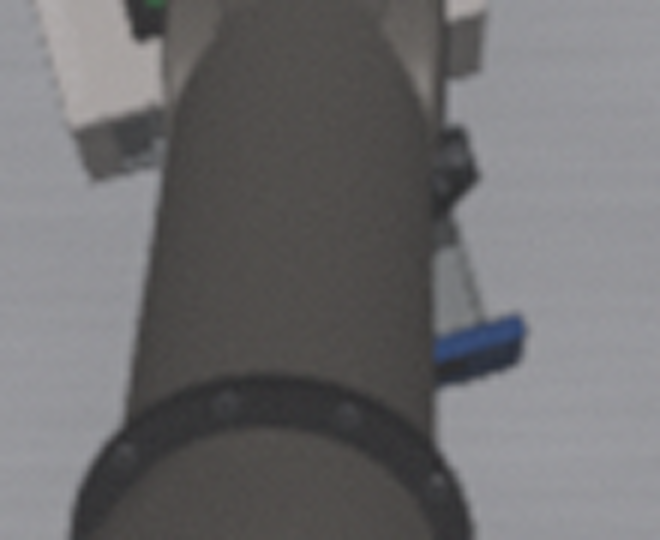

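```bash
python3 - <<'E'
import pickle,numpy as np
from h import *
S=pickle.load(open("side6.pkl","rb"))
f=lambda q:((q-[300,160]+.5)*6-.5).round(0)
for nm,c in(("tcp",(.5457,.0277)),("+1x",(.5467,.028)),("ring",(.548,.0285))):
    print(nm,f(proj(S,[(*c,.119),(*c,.09),(*c,.059)])).tolist())
a=np.linspace(0,6.283,9)
print("lid pred",f(proj(S,np.c_[.5457+.022*np.cos(a),.0277+.022*np.sin(a),0*a+.119])).tolist())
H=hsv(S);m=(H[...,0]<20)&(H[...,0]>3)&(H[...,1]>150);m[:,:318]=0;m[:,345:]=0;m[:170]=0;m[205:]=0
y,x=np.nonzero(m);print(f(np.array([[x.min(),y.min()],[x.max(),y.max()]])),f(np.array([x.mean(),y.mean()])))
E
```

```text
tcp [[200.0, 194.0], [200.0, 240.0], [200.0, 287.0]]
+1x [[202.0, 193.0], [202.0, 239.0], [202.0, 286.0]]
ring [[203.0, 192.0], [203.0, 237.0], [203.0, 284.0]]
lid pred [[238.0, 178.0], [210.0, 166.0], [176.0, 170.0], [156.0, 188.0], [161.0, 210.0], [190.0, 223.0], [225.0, 219.0], [245.0, 200.0], [238.0, 178.0]]
[[158. 116.]
 [242. 236.]] [188. 201.]
```

```bash
python3 -m handwheel '[3.5,0.2,0.05,-1,0,0,0, 3.5,0.2,0.05,-2,0,0,0, 3.5,0.2,0.05,-2.7,0,0,0, 3.5,0.2,0.05,-3,0,0,0, 3.5,0.2,0.05,-3,0,0,0]'
```

```text
time: 12.65
tcp_pos: [0.5473, 0.0295, 0.0768]
tool_rot: [-0.135, 0.991, -0.0, -0.001]
contact_force: [0.6, 0.3, -1.2]
grip_width: 0.0433
```

```bash
python3 -m handwheel '[3.5,0,0,-0.2,0,0,0, 3.5,0,0,-0.4,0,0,0, 3.5,0,0,-0.6,0,0,0, 3.5,0,0,-0.6,0,0,0]'
```

```text
time: 12.98
tcp_pos: [0.548, 0.0296, 0.0718]
tool_rot: [-0.135, 0.991, 0.0, -0.0]
contact_force: [-0.6, 0.2, -1.5]
grip_width: 0.0428
```

```bash
python3 -m handwheel '[3.5,0,-0.05,-0.1,0,0,0, 3.5,0,-0.05,-0.2,0,0,0, 3.5,0,-0.05,-0.2,0,0,0]'
```

```text
time: 13.23
tcp_pos: [0.5481, 0.029, 0.0699]
tool_rot: [-0.135, 0.991, 0.0, -0.0]
contact_force: [0.5, 0.0, -1.0]
grip_width: 0.0432
```

```bash
python3 -m handwheel '[3.5,0,0,-0.05,0,0,0, 3.5,0,0,-0.1,0,0,0, 3.5,0,0,-0.1,0,0,0]'
```

```text
time: 13.48
tcp_pos: [0.5481, 0.0291, 0.069]
tool_rot: [-0.135, 0.991, 0.0, -0.0]
contact_force: [-0.0, -0.4, -1.4]
grip_width: 0.043
```

```bash
python3 -m handwheel '[3.5,0,0,-0.05,0,0,0, 3.5,0,0,-0.1,0,0,0, 3.5,0,0,-0.1,0,0,0]'
```

```text
time: 13.73
tcp_pos: [0.5484, 0.0291, 0.0688]
tool_rot: [-0.135, 0.991, 0.0, 0.0]
contact_force: [-3.0, -0.6, 7.5]
grip_width: 0.0431
```

```bash
python3 -m handwheel '[3.5,0,0,-0.05,0,0,0, 3.5,0,0,-0.05,0,0,0]'
```

```text
time: 13.9
tcp_pos: [0.5487, 0.0292, 0.0688]
tool_rot: [-0.135, 0.991, 0.0, 0.001]
contact_force: [-4.1, 0.6, 12.0]
grip_width: 0.0435
```

```bash
python3 -m handwheel '[3.5,0,0,0.1,0,0,0, 4.4,0,0,0.1,0,0,0, 4.8,0,0,0.1,0,0,0, 5.2,0,0,0.1,0,0,0, 6,0,0,0.1,0,0,0, 7,0,0,0.1,0,0,0, 7,0,0,0.1,0,0,0, 7,0,0,0.1,0,0,0]' 20
python3 - <<'E'
from station import robot
import cv2,pickle
o=robot.get_obs();print(o["tcp_pos"],o["contact_force"],o["grip_width"])
k=dict(fx=6,fy=6,interpolation=cv2.INTER_CUBIC)
s=robot.snapshot("side");cv2.imwrite("pics/s7.png",cv2.resize(s["image"][160:250,300:400],None,**k)[:,:,::-1])
E
```

```text
time: 14.57
tcp_pos: [0.5481, 0.029, 0.0684]
tool_rot: [-0.135, 0.991, -0.0, -0.0]
contact_force: [0.2, 1.3, -0.5]
grip_width: 0.0698
[0.54812651 0.02903714 0.06841965] [ 0.23497667  1.30461209 -0.53335552] 0.06984449499424213
```

View pics/s7.png

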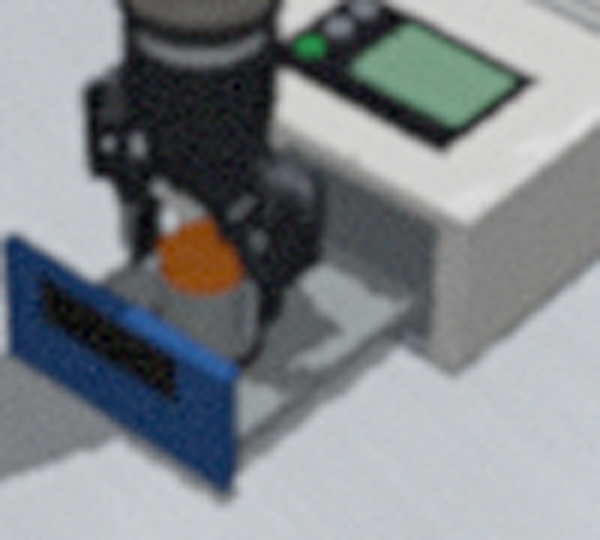

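```bash
python3 -m handwheel '[7,0,0,1,0,0,0, 7,0,0,3,0,0,0, 7,0,0,6,0,0,0, 7,0,0,9,0,0,0, 4,0,0,12,0,0,0, 0,-3,-3,12,0,0,0, 0,-6,-7,12,0,0,0, 0,-9,-11,12,0,0,0, 0,-9,-15,12,0,0,0, 0,-9,-19,12,0,0,0, 0,-9,-19,12,0,0,0, 0,-9,-19,12,0,0,0]'
python3 - <<'E'
from station import robot
import cv2,pickle
o=robot.get_obs();print(o["tcp_pos"],o["contact_force"],o["grip_width"])
k=dict(fx=6,fy=6,interpolation=cv2.INTER_CUBIC)
s=robot.snapshot("side");pickle.dump(s,open("side8.pkl","wb"));cv2.imwrite("pics/s8.png",cv2.resize(s["image"][160:250,300:400],None,**k)[:,:,::-1])
s=robot.snapshot("top");pickle.dump(s,open("top8.pkl","wb"));cv2.imwrite("pics/t8.png",cv2.resize(s["image"][150:240,270:380],None,**k)[:,:,::-1])
E
```

```text
time: 15.62
tcp_pos: [0.4573, -0.1653, 0.1896]
tool_rot: [-0.132, 0.991, -0.001, 0.001]
contact_force: [0.3, -0.7, -0.7]
grip_width: -0.0001
[ 0.45729037 -0.16526866  0.18962574] [ 0.33656954 -0.67546469 -0.71503291] -9.549853723500061e-05
```

View pics/s8.png

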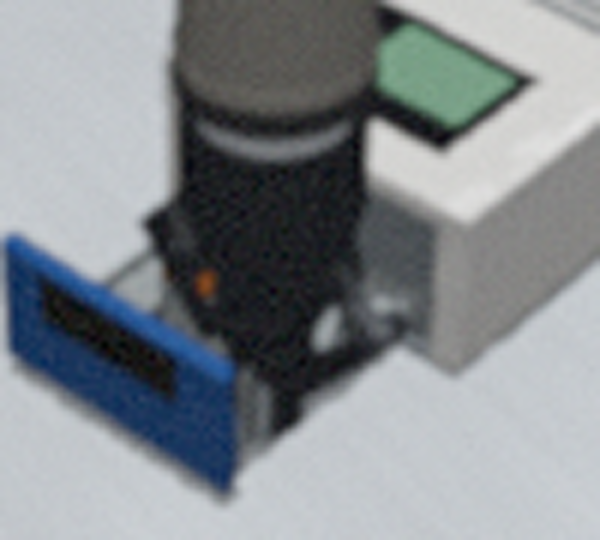

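View pics/t8.png

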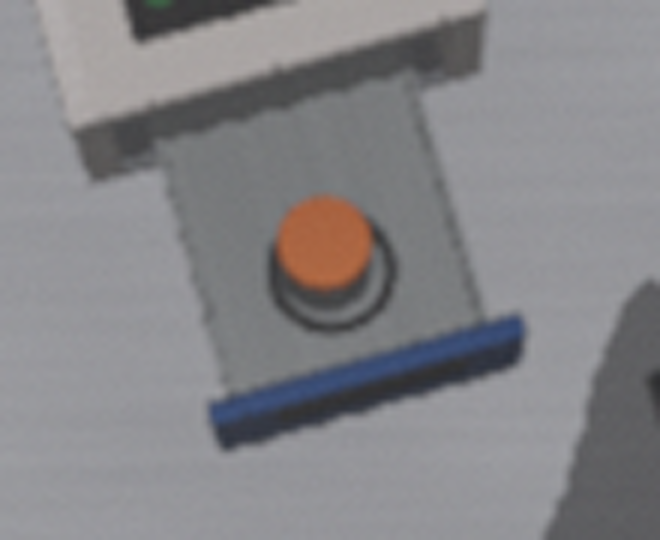

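```bash
python3 - <<'E'
import pickle,numpy as np,cv2
from h import *
np.set_printoptions(precision=4,suppress=True)
T=pickle.load(open("top8.pkl","rb"))
pix=lambda u,v,k,o:((u+.5)/k-.5+o[0],(v+.5)/k-.5+o[1])
print("lid",ray(T,[pix(326,243,6,(270,150))],.08))
a=np.linspace(0,6.283,73)
H=hsv(T);m=(H[...,0]<20)&(H[...,0]>3)&(H[...,1]>110);m[:180]=0;m[205:]=0;m[:,:310]=0;m[:,340:]=0
y,x=np.nonzero(m);print(m.sum(),x.mean(),y.mean(),ray(T,[(x.mean(),y.mean())],.08))
print("ring left/bottom/right:",ray(T,[pix(270,268,6,(270,150)),pix(331,330,6,(270,150)),pix(396,268,6,(270,150))],.026))
E
```

```text
lid [[0.549 0.03  0.08 ]]
190 323.68947368421055 190.16315789473686 [[0.5488 0.0306 0.08  ]]
ring left/bottom/right: [[ 0.5494  0.0579  0.026 ]
 [ 0.5187  0.0292  0.026 ]
 [ 0.5482 -0.0022  0.026 ]]
```

```bash
python3 -m handwheel '[0,-0.6,3,0,0,0,0, 0,-1.2,7,0,0,0,0, 0,-1.2,11,0,0,0,0, 0,-1.2,15,0,0,0,0, 0,-1.2,16.4,0,0,0,0, 0,-1.2,16.4,-3,0,0,0, 0,-1.2,16.4,-6,0,0,0, 0,-1.2,16.4,-9,0,0,0, 0,-1.2,16.4,-10.2,0,0,0, 0,-1.2,16.4,-10.2,0,0,0, 0,-1.2,16.4,-10.2,0,0,0]' 40
```

```text
time: 16.63
tcp_pos: [0.4457, 0.0043, 0.0864]
tool_rot: [-0.136, 0.991, 0.0, -0.001]
contact_force: [0.6, 0.2, -0.2]
grip_width: -0.0002
```

```bash
python3 -m handwheel '[0,0.24,0.05,0,0,0,0, 0,0.48,0.11,0,0,0,0, 0,0.72,0.17,0,0,0,0, 0,0.96,0.24,0,0,0,0, 0,1.2,0.3,0,0,0,0, 0,1.44,0.37,0,0,0,0, 0,1.6,0.41,0,0,0,0, 0,1.75,0.45,0,0,0,0, 0,1.9,0.49,0,0,0,0, 0,2.05,0.53,0,0,0,0, 0,2.2,0.57,0,0,0,0, 0,2.35,0.61,0,0,0,0]'
```

```text
time: 17.63
tcp_pos: [0.4698, 0.0092, 0.0865]
tool_rot: [-0.135, 0.991, -0.0, -0.0]
contact_force: [0.2, 0.0, 0.8]
grip_width: -0.0001
```

```bash
python3 -m handwheel '[0,0.15,0.04,0,0,0,0, 0,0.3,0.08,0,0,0,0, 0,0.45,0.12,0,0,0,0, 0,0.6,0.17,0,0,0,0, 0,0.75,0.21,0,0,0,0, 0,0.9,0.25,0,0,0,0]'
```

```text
time: 18.13
tcp_pos: [0.477, 0.0111, 0.0862]
tool_rot: [-0.135, 0.991, 0.0, -0.002]
contact_force: [-5.9, -1.6, 5.0]
grip_width: -0.0002
```

```bash
python3 -m handwheel '[0,0.2,0.06,0.03,0,0,0, 0,0.44,0.12,0.05,0,0,0, 0,0.68,0.19,0.05,0,0,0, 0,0.92,0.26,0.05,0,0,0, 0,1.16,0.32,0.05,0,0,0, 0,1.4,0.39,0.05,0,0,0, 0,1.64,0.46,0.05,0,0,0, 0,1.88,0.52,0.05,0,0,0, 0,2.12,0.59,0.05,0,0,0, 0,2.36,0.66,0.05,0,0,0, 0,2.6,0.72,0.05,0,0,0, 0,2.84,0.79,0.05,0,0,0]'
```

```text
time: 19.13
tcp_pos: [0.5045, 0.0187, 0.0862]
tool_rot: [-0.135, 0.991, -0.0, -0.003]
contact_force: [-6.6, -2.4, 2.7]
grip_width: 0.0001
```

```bash
python3 -m handwheel '[0,0.24,0.07,0,0,0,0, 0,0.48,0.13,0,0,0,0, 0,0.72,0.2,0,0,0,0, 0,0.96,0.27,0,0,0,0, 0,1.2,0.33,0,0,0,0, 0,1.44,0.4,0,0,0,0, 0,1.68,0.47,0,0,0,0, 0,1.92,0.53,0,0,0,0, 0,2.16,0.6,0,0,0,0, 0,2.4,0.67,0,0,0,0, 0,2.64,0.73,0,0,0,0, 0,2.88,0.8,0,0,0,0]'
```

```text
time: 20.13
tcp_pos: [0.5332, 0.0265, 0.0862]
tool_rot: [-0.135, 0.991, -0.0, -0.003]
contact_force: [-7.8, -2.6, 3.6]
grip_width: 0.0001
```

```bash
python3 -m handwheel '[0,0.24,0.07,0.01,0,0,0, 0,0.48,0.13,0.02,0,0,0, 0,0.72,0.2,0.02,0,0,0, 0,0.96,0.27,0.02,0,0,0, 0,1.2,0.33,0.02,0,0,0, 0,1.44,0.4,0.02,0,0,0, 0,1.68,0.47,0.02,0,0,0, 0,1.92,0.53,0.02,0,0,0, 0,2.16,0.6,0.02,0,0,0, 0,2.4,0.67,0.02,0,0,0, 0,2.64,0.73,0.02,0,0,0, 0,2.88,0.8,0.02,0,0,0]'
```

```text
time: 21.13
tcp_pos: [0.5616, 0.0343, 0.0863]
tool_rot: [-0.135, 0.991, -0.0, -0.003]
contact_force: [-8.3, -1.9, 3.9]
grip_width: 0.0002
```

```bash
python3 -m handwheel '[0,0.24,0.07,0.01,0,0,0, 0,0.48,0.13,0.02,0,0,0, 0,0.72,0.2,0.02,0,0,0, 0,0.96,0.27,0.02,0,0,0, 0,1.2,0.33,0.02,0,0,0, 0,1.44,0.4,0.02,0,0,0, 0,1.68,0.47,0.02,0,0,0, 0,1.9,0.53,0.02,0,0,0, 0,2.05,0.57,0.02,0,0,0, 0,2.2,0.61,0.02,0,0,0]'
```

```text
time: 21.97
tcp_pos: [0.5835, 0.0403, 0.0863]
tool_rot: [-0.135, 0.991, -0.0, -0.004]
contact_force: [-8.5, -2.8, 3.2]
grip_width: 0.0001
```

```bash
python3 -m handwheel '[0,0.1,0.03,0.02,0,0,0, 0,0.2,0.06,0.03,0,0,0, 0,0.3,0.08,0.03,0,0,0, 0,0.4,0.11,0.03,0,0,0, 0,0.5,0.14,0.03,0,0,0, 0,0.6,0.17,0.03,0,0,0, 0,0.7,0.2,0.03,0,0,0, 0,0.8,0.22,0.03,0,0,0]'
```

```text
time: 22.63
tcp_pos: [0.5912, 0.0424, 0.0863]
tool_rot: [-0.135, 0.991, -0.0, -0.004]
contact_force: [-8.6, -2.8, 1.1]
grip_width: -0.0001
```

```bash
python3 -m handwheel '[0,0.1,0.03,0,0,0,0, 0,0.2,0.06,0,0,0,0, 0,0.3,0.08,0,0,0,0]'
```

```text
time: 22.88
tcp_pos: [0.5939, 0.0432, 0.0863]
tool_rot: [-0.135, 0.991, -0.0, -0.004]
contact_force: [-9.2, -2.6, 3.9]
grip_width: -0.0003
```

```bash
python3 -m handwheel '[0,0.1,0.03,0.0,0,0,0, 0,0.15,0.04,0.0,0,0,0]'
```

```text
time: 23.05
tcp_pos: [0.5954, 0.0436, 0.0863]
tool_rot: [-0.135, 0.991, -0.0, -0.004]
contact_force: [-9.8, -2.8, 2.7]
grip_width: 0.0002
```

```bash
python3 -m handwheel '[0,0.1,0.03,0.0,0,0,0, 0,0.15,0.04,0.0,0,0,0]'
```

```text
time: 23.22
tcp_pos: [0.5968, 0.044, 0.0863]
tool_rot: [-0.135, 0.991, -0.0, -0.004]
contact_force: [-9.8, -2.8, 3.1]
grip_width: -0.0001
```

```bash
python3 -m handwheel '[0,0.1,0.03,0.0,0,0,0, 0,0.1,0.03,0.0,0,0,0]'
```

```text
time: 23.38
tcp_pos: [0.5975, 0.0442, 0.0863]
tool_rot: [-0.135, 0.991, -0.0, -0.005]
contact_force: [-11.1, -4.0, 4.3]
grip_width: 0.0001
```

```bash
python3 -m handwheel '[0,0.1,0.03,0.0,0,0,0, 0,0.1,0.03,0.0,0,0,0]'
```

```text
time: 23.55
tcp_pos: [0.5979, 0.0443, 0.0863]
tool_rot: [-0.135, 0.991, -0.0, -0.005]
contact_force: [-13.0, -3.4, 7.0]
grip_width: -0.0001
```

```bash
python3 -m handwheel '[0,-0.3,-0.08,0,0,0,0, 0,-0.6,-0.17,0,0,0,0, 0,-0.9,-0.25,0,0,0,0, 0,-1.2,-0.33,0,0,0,0, 0,-1.5,-0.42,0,0,0,0, 0,-1.8,-0.5,0,0,0,0, 0,-2.1,-0.58,0,0,0,0, 0,-2.5,-0.7,0,0,0,0, 0,-3.5,-1,0,0,0,0, 0,-6,-1.7,0,0,0,0, 0,-6,-1.7,0,0,0,0]'
```

```text
time: 24.47
tcp_pos: [0.5387, 0.0277, 0.0876]
tool_rot: [-0.135, 0.991, 0.0, -0.001]
contact_force: [-0.4, -0.1, -0.1]
grip_width: 0.0
```

```bash
python3 -m handwheel '[0,-3,-1,0,0,0,0, 0,-6,-2,2,0,0,0, 0,-8,-3,6,0,0,0, 0,-8,-7,10,0,0,0, 0,-8,-11,12,0,0,0, 0,-8,-15,12,0,0,0, 0,-8,-19,12,0,0,0, 0,-8,-23,12,0,0,0, 0,-8,-27,12,0,0,0, 0,-8,-28,12,0,0,0, 0,-8,-28,12,0,0,0]'
python3 - <<'E'
from station import robot
import cv2,pickle
o=robot.get_obs();print(o["tcp_pos"],o["contact_force"],o["grip_width"])
k=dict(fx=5,fy=5,interpolation=cv2.INTER_CUBIC)
s=robot.snapshot("side");pickle.dump(s,open("side9.pkl","wb"));cv2.imwrite("pics/s9.png",cv2.resize(s["image"][140:250,300:440],None,**k)[:,:,::-1])
s=robot.snapshot("top");pickle.dump(s,open("top9.pkl","wb"));cv2.imwrite("pics/t9.png",cv2.resize(s["image"][110:220,260:380],None,**k)[:,:,::-1])
E
```

```text
time: 25.38
tcp_pos: [0.4621, -0.2571, 0.2089]
tool_rot: [-0.131, 0.991, -0.002, 0.001]
contact_force: [-0.2, 0.4, 0.4]
grip_width: -0.0004
[ 0.4620643  -0.25708293  0.20891324] [-0.1638788   0.3558576   0.39941071] -0.0004051682933254709
```

View pics/s9.png

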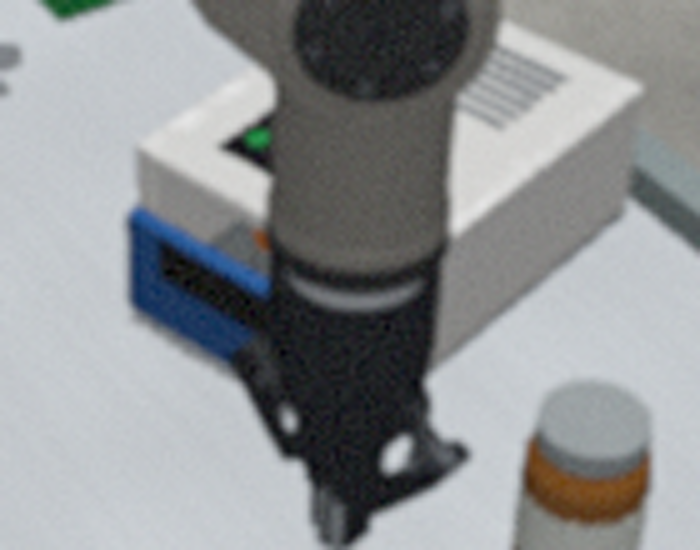

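View pics/t9.png

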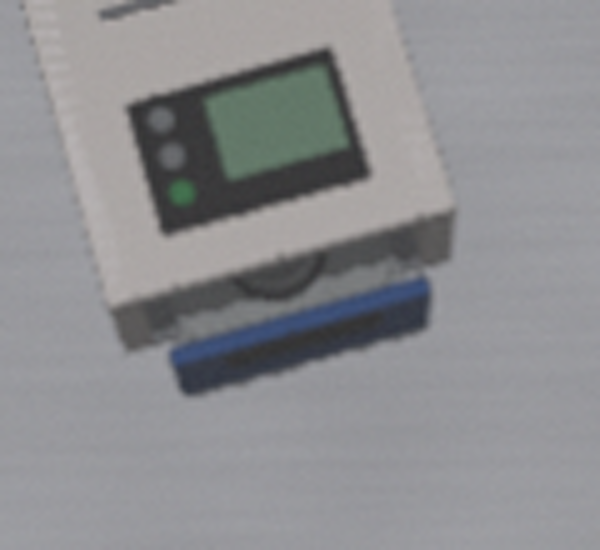

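```bash
python3 -m handwheel '[0,0,-4,1,0,0,0, 0,0,-8,2,0,0,0, 0,0,-12,2,0,0,0, 0,0,-16,2,0,0,0, 0,0,-20,2,0,0,0, 0,0,-20,2,0,0,0, 0,0,-20,2,0,0,0, 0,0,-20,2,0,0,0]'
python3 - <<'E'
from station import robot
import cv2,pickle
o=robot.get_obs();print(o["tcp_pos"],o["contact_force"],o["joint_velocities"].round(3))
k=dict(fx=5,fy=5,interpolation=cv2.INTER_CUBIC)
s=robot.snapshot("side");cv2.imwrite("pics/s10.png",cv2.resize(s["image"][140:250,300:440],None,**k)[:,:,::-1]);cv2.imwrite("pics/s10f.png",s["image"][:,:,::-1])
s=robot.snapshot("top");cv2.imwrite("pics/t10.png",s["image"][:,:,::-1])
E
```

```text
time: 26.15
tcp_pos: [0.4637, -0.449, 0.2273]
tool_rot: [-0.136, 0.991, 0.001, 0.0]
contact_force: [0.5, 0.7, -0.6]
grip_width: 0.0002
[ 0.46370432 -0.44904277  0.2273332 ] [ 0.46054303  0.68705949 -0.63584097] [-0.02  -0.011 -0.01   0.015  0.002  0.     0.004]
```

View pics/s10.png

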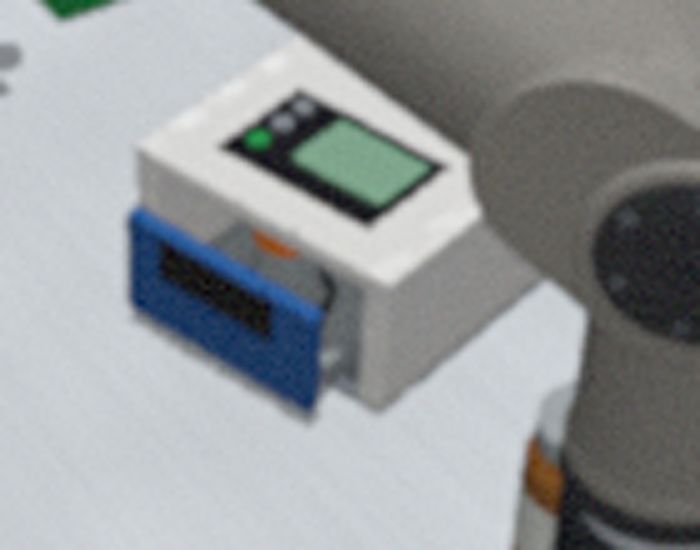

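View pics/t10.png

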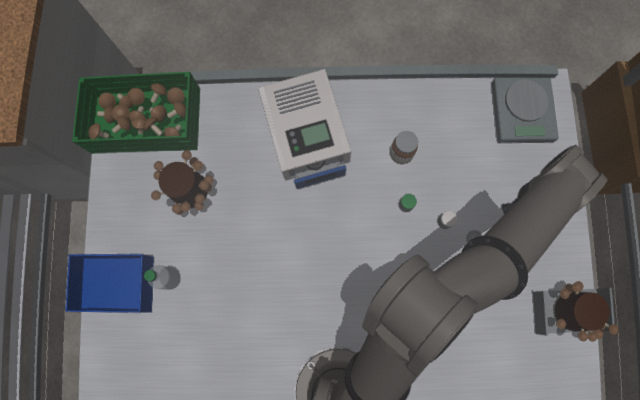

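The tray is latched: its front is at (320,177) in the top view, as at the start. The cup's orange lid and body stand upright behind the panel at (275,245) in the side crop, and the other things have not moved. Handing in.

```bash
python3 -c "
from station import robot
print(robot.finish_job())"
```

```text
the job is handed in; nothing more can be done
None
```

The job is done and handed in at about 26 s of the 72 s allowed. The orange-lidded cup is loaded and the tray looks latched.

- **First press:** I felt the firm stop about 20 mm in, at roughly 14 N. I took the hand back and the tray sprang fully out.
- **Placing the cup:** I gripped the cup, set it down on the tray floor inside the ring and let go. The top camera showed it about 2 mm off the ring's centre.
- **Second press:** I pushed the tray home at about 30 mm/s, then slower towards the end. The stop came at the same depth, at about 13 N (15 N in all with rubbing on the pad), and I eased the hand back.

**Last checks:** the tray front sits at the same pixels as at the start, about 1.5 s after the hand came off. The side view shows the orange lid and cup body upright behind the panel. In the top view everything else still in sight is where it was, though the arm hid the scoop. The arm was clear of everything when I handed in.

**Limits:**
- The housing roof hides the ring and most of the cup, so I could not measure how well it is centred after closing.
- The cameras disagreed by up to about 5 mm on the early cup and analyser positions. On the ring of the open tray they agreed to within 2 mm.
- Forces were only read at the end of each move, so the peaks in between were not measured.

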